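Lemons into the hollows of the fruit dish

TASK

Two lemons are lying loose on the worktop where they can roll away. Set each of them down in an empty hollow of the white three-hollow dish, one lemon to a hollow, without dropping them from high up, and leave the onion sitting in its own hollow.

Things in the scene. Friction and masses are not known exactly. Their poses are not given: they have to be found in the camera images.
- lemon_1: One of two like yellow lemons, lying loose on the worktop: 78 mm long, 55 mm wide, 56 mm high, about 0.12 kg, free to roll. Origin: the middle of the fruit, at the start 28 mm above the worktop; its x axis runs along its length, at the start y is level across its 55 mm width. Either lemon may go in either hollow.
- lemon_2: One of two like yellow lemons, lying loose on the worktop: 78 mm long, 55 mm wide, 56 mm high, about 0.12 kg, free to roll. Origin: the middle of the fruit, at the start 28 mm above the worktop; its x axis runs along its length, at the start y is level across its 55 mm width. Either lemon may go in either hollow.
- dish: White three-hollow dish, 190 mm across, fixed; origin under its middle on the worktop, z up. Hollow centres in its frame, mm: (-65, 0) holds the onion; (32.5, 56.3) and (32.5, -56.3) are empty. Each is 76 mm wide, rim 12 mm and floor 4 mm above the worktop; a lemon in it has its middle about 32 mm up and may lie any way round; fingers closing along the line to the dish's middle have most room.
- onion: Red onion, 84 mm wide and 82 mm high with its tip, sitting loose in the third hollow of the dish. Origin under its middle, at its foot, about 9 mm above the worktop. It stays there.
Mind the look-alikes: they are no part of the job. What is shaped like the lemon_2 but orange is not meant.

How it is judged (in metres and radians):
At the end, for the whole second after the job is handed in: Each of the two empty hollows holds one lemon, its middle within 20 mm of the hollow's centre along either axis of the dish and 24 to 44 mm above the worktop, both at rest; the onion still sits in its own hollow, within 25 mm of the hollow's centre (((x of lemon_1 in the frame of dish between 0.0125 and 0.0525 m and y of lemon_1 in the frame of dish between 0.0363 and 0.0763 m and z of lemon_1 in the frame of dish between 0.024 and 0.044 m and x of lemon_2 in the frame of dish between 0.0125 and 0.0525 m and y of lemon_2 in the frame of dish between -0.0763 and -0.0363 m and z of lemon_2 in the frame of dish between 0.024 and 0.044 m) or (x of lemon_1 in the frame of dish between 0.0125 and 0.0525 m and y of lemon_1 in the frame of dish between -0.0763 and -0.0363 m and z of lemon_1 in the frame of dish between 0.024 and 0.044 m and x of lemon_2 in the frame of dish between 0.0125 and 0.0525 m and y of lemon_2 in the frame of dish between 0.0363 and 0.0763 m and z of lemon_2 in the frame of dish between 0.024 and 0.044 m)) and linear speed of each of lemon_1, lemon_2 below 0.03 m/s and x of onion in the frame of dish between -0.09 and -0.04 m and y of onion in the frame of dish between -0.025 and 0.025 m and z of onion in the frame of dish below 0.03 m); the robot touches nothing.
It fails at once if a lemon falls free with its middle more than 100 mm above the worktop ((height (world z) of lemon_1 above 0.1 m and contact force between lemon_1 and anything else below 0.01 N) or (height (world z) of lemon_2 above 0.1 m and contact force between lemon_2 and anything else below 0.01 N)).
It also fails if it takes over 58 s, if anything falls off the work surface, if the arm or the gripper's body presses on something with over 40 N, if the wrist force passes 120 N, or if a joint passes its speed limit or range.

ROBOT

A 6-joint arm with a two-finger parallel gripper is mounted at the origin on a cart in front of the work surface, level with it; the furniture and walls round the work are solid. World frame = base frame: x ahead of the robot, y to its left, z up, the work surface at z = 0. Lengths are in mm, angles in rad, forces in N, time in s.
With the tool pointing down it reaches from about 375 to 925 mm from the base axis. Payload 5.7 kg.
Tool frame: the origin (TCP) lies at the very end of the fingers, on their centre line; the grasp point (between the pads) lies 19 mm behind it; z points along the fingers, y is the line along which they close (so a half turn about z gives the same grasp; the last joint's range is limited). The gripper opens to 85 mm and grips with 20 to 120 N. Pads are 22 mm wide; open, the fingers measure 114 mm over their backs; the gripper's body (76 mm by 85 mm) begins 54 mm behind the grasp point. The pads swing forward as they close: fully open they stand 13 mm farther back than shut.
Start: joints at [-1.247, 0.359, 1.51, -0, 1.272, -0.115], TCP at [254.893, -543.132, 231.267] pointing down, gripper open.
Joint ranges: [-2.97, 2.97], [-1.01, 2.36], [0.21, 2.38], [-0.96, 4.11], [0.2, 2.71], [-2.98, 2.98]. Speed limits (rad/s): [2.39, 2.39, 3.14, 3.14, 3.14, 3.14].

INTERFACE

Orientations are given as a unit quaternion [w, x, y, z].
In Python, from cell import observe, eyes, manip gives the robot as it stands.
- The arm moves only by the tool servo_tool, never from a script. Its argument "series" is a list of rows, each an object with "grip": the gripper command: -1 is shut, 1 is fully open, values between are in proportion; "travel": the shift along the tool's x, y, z in mm, a list of three; "delta_rot": the turn, a rotation vector about the tool's x, y, z in rad, a list of three. A call has exactly 10 rows; each row shifts and turns the commanded pose from where the row before left it, along the tool's axes as they then stand; what a row does not reach is not made up. A row lasts 1/10 s, in which the tool goes at most 50 mm and 8.59 degrees, less where a joint would pass 70% of its speed; a pose out of reach is approached as far as the arm can. A call with a gripper value outside its range is refused whole. The fingers move at their own pace and stop on an object; "squeeze" is the grip in N (left out, the last holds). Time passes only in rows, so rows that do not move let the fingers close, or fill a call up. It gives the time, the measured TCP pose, the force, the opening and the grip force at its end, in the units of the state.
- observe(): the state, without advancing time (a new reading comes with each control period).
- eyes.capture(name): name is "side" or "top" or "wrist"; returns the picture (384x512x3 uint8, red, green, blue); there is no depth.
- eyes.camera_info(name): a dict with "K" (3x3 intrinsics, pixels), "T" (4x4, takes a point from camera to world coordinates). Camera axes: x right, y down, z forward; pixel columns grow to the right and rows downward; lengths in mm; the calibration is good to about 2 mm. A picture is of the moment at which its call begins: read the wrist's pose just before it. camera_info takes no time and is no camera call; for the wrist camera it gives the pose at the moment of the call.
- manip.finish_job(): hands the job in; it is judged then, once.
The state is a dict: "clock": time; "joint_positions": joint angles; "qd": joint speeds; "joint_efforts": joint torques, N m; "position": TCP position; "orientation": TCP orientation; "wrist_force": force on the tool from outside, world axes, zero at the start; "moment": the same for the moment, N m; "width": finger opening in mm; "grip_force": force on a finger pad.
Only numpy, scipy, OpenCV 4.12 (cv2) and the standard library are available. Lean on these libraries where they do the work, as an engineer would, in place of code of your own. Each camera call takes 0.05 s, during which the arm holds its last target. There are 200 camera calls.

## Working session

There is one attempt and no reset: what is moved stays moved. The work goes in short steps, Python scripts to look and compute and a tool call to move; the robot and the scene stay as the last step left them, time stands still between calls to the robot, and variables do not carry over. Pictures are saved under pics/ and viewed, at most 10 in all, crops included, and the job is handed in when it is done.

Besides the shell and the picture viewer there is one more tool, called after "Call:" as a command line: name --argument value ..., lists and objects as JSON in quotes. servo_tool: Moves the arm, as the interface text tells. Its arguments: {"type":"object","properties":{"series":{"type":"array"},"squeeze":{"type":"number"}},"required":["series"]}

```bash
mkdir -p pics; ls; python3 - <<'E'
from cell import observe, eyes
import cv2, numpy as np
s=observe();print(s['clock'],s['position'],s['orientation'],s['width'])
for n in('top','side'):
    im=eyes.capture(n);cv2.imwrite(f'pics/{n}0.png',im[:,:,::-1])
    c=eyes.camera_info(n);print(n,np.round(c['K'],1).tolist(),np.round(c['T'],3).tolist())
E
```

```text
pics
0.0 [ 254.71483309 -542.52578398  230.48119576] [-8.84101112e-04  9.76028172e-01  2.17642404e-01 -9.81177876e-05] 85.57521520948018
top [[393.7, 0.0, 255.8], [0.0, 393.7, 194.8], [0.0, 0.0, 1.0]] [[-0.015, -0.985, 0.171, 359.546], [-1.0, 0.011, -0.021, 50.088], [0.019, -0.171, -0.985, 895.565], [0.0, 0.0, 0.0, 1.0]]
side [[413.5, 0.0, 262.2], [0.0, 413.5, 190.5], [0.0, 0.0, 1.0]] [[0.993, -0.059, 0.1, 414.821], [-0.116, -0.546, 0.83, -762.051], [0.006, -0.836, -0.549, 561.015], [0.0, 0.0, 0.0, 1.0]]
```

View pics/top0.png

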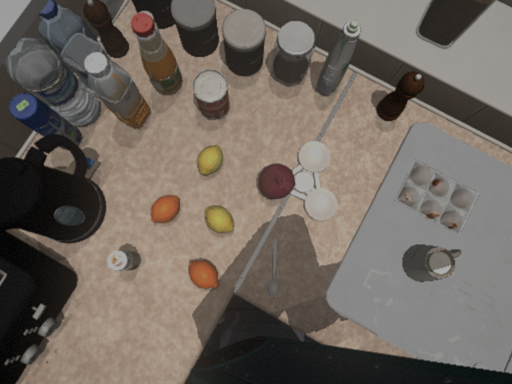

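View pics/side0.png

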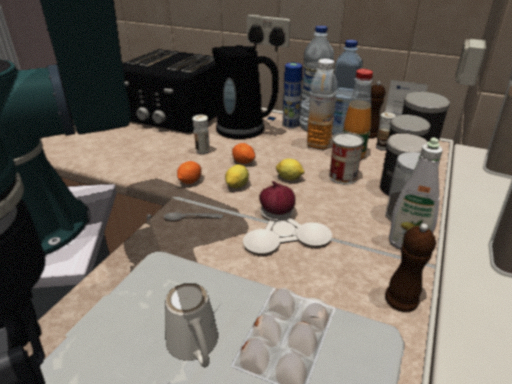

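Top view: yellow lemons are at (210,160) and (219,219). The look-alikes are the orange fruits at (166,208) and (204,274). The dish has its empty hollows at (314,156) and (321,204), and the onion is at (277,181). The side view shows the same: lemons at (290,169) and (237,177), orange ones at (244,153) and (189,173). I choose the two yellow ones; next I measure them and check in a crop.

```bash
cat > h.py <<'E'
import cv2, numpy as np
from cell import observe, eyes
def ray(n,uv,info=None):
    c=info or eyes.camera_info(n);K=np.array(c['K']);T=np.array(c['T'])
    d=T[:3,:3]@np.linalg.solve(K,[uv[0],uv[1],1.]);return T[:3,3],d
def onplane(n,uv,z,info=None):
    o,d=ray(n,uv,info);return o+d*(z-o[2])/d[2]
def tri(a,b):
    A=np.zeros((3,3));y=np.zeros(3);P=[]
    for o,d in(a,b):
        d=d/np.linalg.norm(d);M=np.eye(3)-np.outer(d,d);A+=M;y+=M@o;P.append((M,o))
    p=np.linalg.solve(A,y);return p,[round(float(np.linalg.norm(M@(p-o))),1) for M,o in P]
def blobs(im,lo,hi,amin,amax=1e9):
    h=cv2.cvtColor(im,cv2.COLOR_RGB2HSV);m=cv2.inRange(h,np.array(lo),np.array(hi))
    m=cv2.morphologyEx(m,cv2.MORPH_CLOSE,np.ones((5,5)));
    return [c for c in cv2.findContours(m,cv2.RETR_EXTERNAL,cv2.CHAIN_APPROX_NONE)[0] if amin<cv2.contourArea(c)<amax]
YEL=((21,110,60),(35,255,255))
def cen(c):
    m=cv2.moments(c);return m['m10']/m['m00'],m['m01']/m['m00']
E
python3 - <<'E'
from h import *
ims={n:cv2.imread(f'pics/{n}0.png')[:,:,::-1].copy() for n in('top','side')}
B={n:[(cen(c),cv2.contourArea(c),cv2.fitEllipse(c),c) for c in blobs(ims[n],*YEL,150)] for n in ims}
for n in B:
    for b in B[n]: print(n,np.round(b[0],1),b[1],np.round(np.hstack(b[2]),1),onplane(n,b[0],28).round(0))
for b in B['top']:
    if not(190<b[0][0]<240): continue
    for s in B['side']:
        if not(220<s[0][0]<310): continue
        p,e=tri(ray('top',b[0]),ray('side',s[0]))
        if max(e)<12: print('tri',p.round(1),e)
    P=np.array([onplane('top',q[0],28)[:2] for q in b[3]],np.float32)
    print('rect',cv2.fitEllipse(P),b[0])
im=ims['top']
for c in blobs(im,(0,0,130),(180,60,255),100):
    x=cen(c)
    if 290<x[0]<335 and 130<x[1]<230: print('white',np.round(x,1),cv2.contourArea(c),cv2.boundingRect(c))
v=np.hstack([cv2.resize(im[130:300,150:250],None,fx=3.5,fy=3.5,interpolation=3)[:595],cv2.resize(im[130:230,250:345],None,fx=4.5,fy=4.5,interpolation=3).copy() if 0 else cv2.copyMakeBorder(cv2.resize(im[135:230,250:345],None,fx=4.5,fy=4.5,interpolation=3),0,595-427,0,0,0)])
cv2.imwrite('pics/crop0.png',v[:,:,::-1]);print(v.shape)
E
```

```text
top [218.7 219.4] 542.0 [218.7 219.3  22.6  30.9 131.5] [456. 114.  28.]
top [209.4 159.6] 512.0 [209.4 159.5  21.7  30.2  29. ] [593. 135.  28.]
side [236.6 175.5] 386.5 [236.6 175.5  21.2  23.5  39.7] [456. 118.  28.]
side [289.5 168.5] 395.5 [289.4 168.5  19.9  25.8  98. ] [593. 138.  28.]
tri [455.9 114.   30.5] [0.1, 0.1]
rect ((456.3751525878906, 114.29749298095703), (49.58281326293945, 68.76548767089844), 137.48526000976562) (218.69372693726936, 219.36162361623616)
tri [592.1 135.2  29.9] [0.0, 0.0]
rect ((592.8197021484375, 135.34365844726562), (49.77589416503906, 69.73959350585938), 64.05055236816406) (209.416015625, 159.5537109375)Traceback (most recent call last):
  File "<stdin>", line 18, in <module>
    return _nx.concatenate(arrs, 1, dtype=dtype, casting=casting)
           ~~~~~~~~~~~~~~~^^^^^^^^^^^^^^^^^^^^^^^^^^^^^^^^^^^^^^^
ValueError: all the input array dimensions except for the concatenation axis must match exactly, but along dimension 0, the array at index 0 has size 595 and the array at index 1 has size 596
```

```bash
python3 - <<'E'
from h import *
im=cv2.imread('pics/top0.png')[:,:,::-1].copy()
g=cv2.cvtColor(im,cv2.COLOR_RGB2HSV)
print(g[156,314],g[204,321],g[195,345],g[150,335],g[182,303])
sub=g[130:230,255:345]
m=((sub[:,:,2]>120)&(sub[:,:,1]<60)).astype(np.uint8)*255
cv2.imwrite('pics/m.png',m)
mo=cv2.morphologyEx(m,cv2.MORPH_OPEN,cv2.getStructuringElement(2,(11,11)))
H=[]
for c in cv2.findContours(mo,0,1)[0]:
    if cv2.contourArea(c)<300: continue
    c=c+np.array([255,130]);P=np.array([onplane('top',q[0],12)[:2] for q in c],np.float32)
    print('holl',np.round(cen(c),1),cv2.contourArea(c),cv2.fitEllipse(P),cv2.minEnclosingCircle(P));H.append(onplane('top',cen(c),12)[:2])
for c in blobs(im,(150,60,20),(180,255,200),300,3000):print('onion',cen(c),onplane('top',cen(c),45),cv2.contourArea(c))
if len(H)==2: print('dist',np.linalg.norm(H[0]-H[1]))
a=cv2.resize(im[130:300,150:250],(350,595),interpolation=2);b=cv2.resize(im[130:230,250:345],(428,450),interpolation=2)
b=cv2.copyMakeBorder(b,0,145,0,0,0)
cv2.imwrite('pics/crop0.png',np.hstack([a,b])[:,:,::-1])
E
```

```text
[ 15   3 173] [ 20   4 174] [ 14  50 169] [ 14  50 169] [ 30   3 172]
holl [265.3 208.5] 330.5 ((482.19195556640625, 10.479928970336914), (40.0285758972168, 67.28488159179688), 142.25308227539062) ((485.10888671875, 8.886673927307129), 33.276763916015625)
holl [310.1 174.1] 4428.0 ((562.2754516601562, -87.07233428955078), (189.69760131835938, 251.5009765625), 123.55470275878906) ((549.938720703125, -70.3258285522461), 151.83323669433594)
onion (282.00435729847493, 181.58859840232387) [536.29462331 -26.55998544  45.        ] 459.0
dist 131.09631796966787
```

View pics/crop0.png

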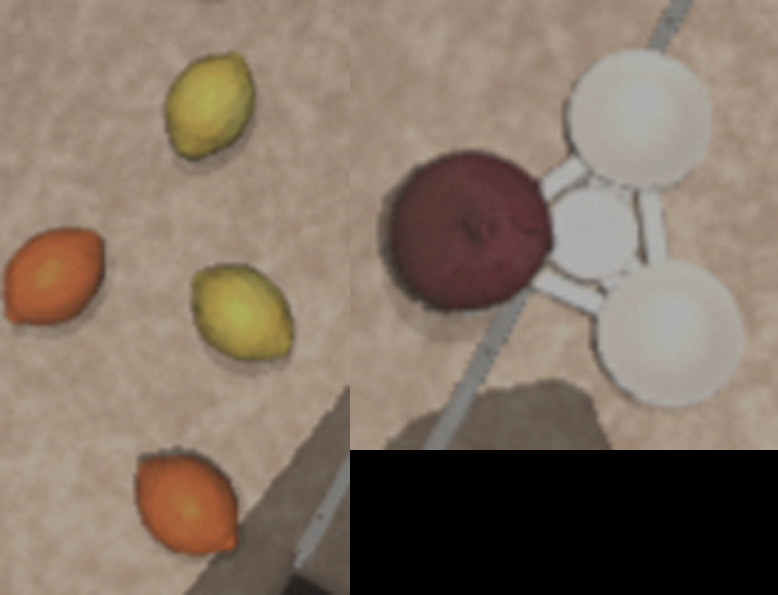

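The crop confirms two yellow lemons, at about (210,160) and (219,219), and two orange decoys. The white hollows are near (315,156) and (321,204). I'll tighten the mask to pin the hollows down.

```bash
python3 - <<'E'
from h import *
im=cv2.imread('pics/top0.png')[:,:,::-1].copy()
sub=cv2.cvtColor(im,cv2.COLOR_RGB2HSV)[130:230,255:345]
m=((sub[:,:,2]>120)&(sub[:,:,1]<35)).astype(np.uint8)*255
mo=cv2.morphologyEx(m,cv2.MORPH_OPEN,cv2.getStructuringElement(2,(21,21)))
H=[]
for c in cv2.findContours(mo,0,1)[0]:
    if cv2.contourArea(c)<300: continue
    c=c+np.array([255,130]);P=np.array([onplane('top',q[0],12)[:2] for q in c],np.float32)
    print('holl',np.round(cen(c),1),cv2.contourArea(c),cv2.fitEllipse(P));H.append(onplane('top',cen(c),12)[:2])
H=np.array(H);print(H.round(1))
if len(H)==2:
    d=H[0]-H[1];print('dist (112.6)',np.linalg.norm(d));yd=d/np.linalg.norm(d);xd=np.array([yd[1],-yd[0]])
    on=np.array([545,-23])
    mid=H.mean(0); 
    if xd@(mid-on)<0: xd=-xd
    D=mid-32.5*xd;print('dish',D,'onion pred',D-65*xd,'yaw',np.arctan2(xd[1],xd[0]))
    for h in H: print('radial deg',np.degrees(np.arctan2(*(h-D)[::-1])))
ms=cv2.inRange(cv2.cvtColor(im,cv2.COLOR_RGB2HSV)[150:215,250:300],np.array((0,90,0)),np.array((180,255,110)))
hs=max(cv2.findContours(ms,0,1)[0],key=cv2.contourArea)+np.array([250,150])
print('onion',cen(hs),cv2.boundingRect(hs),onplane('top',cen(hs),50))
i=eyes.camera_info('wrist');print(np.round(i['K'],1).tolist(),np.round(i['T'],3).tolist())
E
```

```text
holl [320.4 203.3] 797.5 ((491.90008544921875, -115.73577117919922), (71.80815887451172, 74.53364562988281), 116.01168823242188)
holl [313.7 156.6] 761.5 ((601.838623046875, -104.84139251708984), (71.1641845703125, 76.5303955078125), 68.81743621826172)
[[ 491.6 -115.7]
 [ 601.6 -104.8]]
dist (112.6) 110.50022164496187
dish [543.39646444 -77.89532298] onion pred [536.9629912  -13.21448793] yaw -1.4716574974842214
radial deg -143.8542687998174
radial deg -24.785258189443546
onion (276.71681957186547, 180.72844036697248) (260, 164, 34, 34) [537.30863701 -14.52914164  50.        ]
[[283.5, 0.0, 255.5], [0.0, 283.5, 190.4], [0.0, 0.0, 1.0]] [[0.424, -0.866, -0.266, 322.24], [-0.906, -0.406, -0.123, -511.101], [-0.001, 0.293, -0.956, 372.805], [0.0, 0.0, 0.0, 1.0]]
```

Call:
servo_tool --series '[{"grip":1,"travel":[36,-28,0],"delta_rot":[0,0,0]},{"grip":1,"travel":[36,-28,0],"delta_rot":[0,0,0]},{"grip":1,"travel":[36,-28,0],"delta_rot":[0,0,0]},{"grip":1,"travel":[36,-28,0],"delta_rot":[0,0,0]},{"grip":1,"travel":[36,-28,0],"delta_rot":[0,0,0]},{"grip":1,"travel":[36,-28,0],"delta_rot":[0,0,0]},{"grip":1,"travel":[36,-28,0],"delta_rot":[0,0,0]},{"grip":1,"travel":[36,-28,0],"delta_rot":[0,0,0]},{"grip":1,"travel":[36,-28,0],"delta_rot":[0,0,0]},{"grip":1,"travel":[36,-28,0],"delta_rot":[0,0,0]}]' --squeeze 30

```text
clock: 1.1
position: [462.1, -134.9, 231.2]
orientation: [-0.0, 0.976, 0.218, -0.0]
wrist_force: [0.9, -0.6, 1.4]
width: 84.8
grip_force: 0.0
```

```bash
cat > go.py <<'E'
import sys,numpy as np
from scipy.spatial.transform import Rotation as R
from cell import observe
# go.py x y z closing_axis_deg : displacement in tool axes now, and turn about tool z
s=observe();q=s['orientation'];r=R.from_quat([q[1],q[2],q[3],q[0]])
t=np.array(list(map(float,sys.argv[1:4])))
ty=r.as_matrix()[:,1];yd=np.degrees(np.arctan2(ty[1],ty[0]))
turn=(yd-float(sys.argv[4])+90)%180-90
rt=r*R.from_rotvec([0,0,np.radians(turn)])
print('t',round(s['clock'],2),'pos',np.round(s['position'],1),'w',round(s['width'],1),'gf',round(s['grip_force'],1),'F',np.round(s['wrist_force'],1),'q6',round(s['joint_positions'][5],2))
print('tool z',r.as_matrix()[:,2].round(3),'y deg',round(yd,1),'turn rad',round(np.radians(turn),3))
print('shift now',r.inv().apply(t-s['position']).round(1),'after turn',rt.inv().apply(t-s['position']).round(1))
E
python3 go.py 592.5 135 130 64
```

```text
t 1.1 pos [ 462.1 -134.9  231.2] w 84.8 gf 0.0 F [ 0.9 -0.6  1.4] q6 0.7
tool z [-0.  0. -1.] y deg -64.9 turn rad 0.892
shift now [ 232.7 -188.9  101.2] after turn [  -1.1 -299.7  101.2]
```

Call:
servo_tool --series '[{"grip":1,"travel":[38,-31,0],"delta_rot":[0,0,0]},{"grip":1,"travel":[38,-31,0],"delta_rot":[0,0,0]},{"grip":1,"travel":[38,-31,0],"delta_rot":[0,0,0]},{"grip":1,"travel":[38,-31,0],"delta_rot":[0,0,0]},{"grip":1,"travel":[0,0,10],"delta_rot":[0,0,0.1487]},{"grip":1,"travel":[0,0,10],"delta_rot":[0,0,0.1487]},{"grip":1,"travel":[0,0,10],"delta_rot":[0,0,0.1487]},{"grip":1,"travel":[0,0,10],"delta_rot":[0,0,0.1487]},{"grip":1,"travel":[0,0,10],"delta_rot":[0,0,0.1487]},{"grip":1,"travel":[0,0,10],"delta_rot":[0,0,0.1487]}]'

```text
clock: 2.1
position: [546.4, 40.2, 170.5]
orientation: [0.0, 0.974, -0.228, -0.0]
wrist_force: [-0.2, -0.6, -0.1]
width: 85.3
grip_force: 0.0
```

```bash
python3 go.py 592.5 135 90 64; python3 - <<'E'
from h import *
i=eyes.camera_info('wrist');im=eyes.capture('wrist')
for c in blobs(im,*YEL,300):
    x=cen(c);P=np.array([onplane('w',q[0],28,i)[:2] for q in c],np.float32);print(x,onplane('w',x,28,i).round(1),cv2.fitEllipse(P))
cv2.imwrite('pics/w1.png',im[:,:,::-1])
E
```

```text
t 2.1 pos [546.4  40.2 170.5] w 85.3 gf 0.0 F [-0.2 -0.6 -0.1] q6 1.98
tool z [-0.001  0.    -1.   ] y deg -116.3 turn rad -0.006
shift now [  -0.6 -105.4   80.5] after turn [  -0.  -105.4   80.5]
(231.50463061152348, 273.9620360551432) [456.6 115.4  28. ] ((455.6464538574219, 115.82765197753906), (64.49988555908203, 72.32807922363281), 132.3457489013672)
(152.1631035858845, 178.1918362693119) [594.2 135.9  28. ] ((593.1396484375, 136.56375122070312), (56.73515319824219, 73.59819793701172), 52.18309783935547)
```

View pics/w1.png

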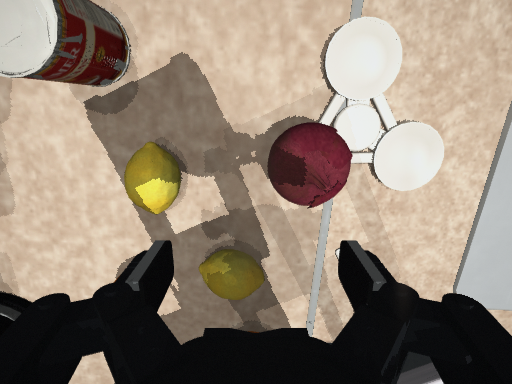

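The wrist view shows lemon B at (152,178) and lemon A at (231,274). Both agree with the top view to about 1–2 mm.

Call:
servo_tool --series '[{"grip":1,"travel":[0,-35,0],"delta_rot":[0,0,0]},{"grip":1,"travel":[0,-35,0],"delta_rot":[0,0,0]},{"grip":1,"travel":[0,-36,0],"delta_rot":[0,0,0]},{"grip":1,"travel":[0,0,25],"delta_rot":[0,0,0]},{"grip":1,"travel":[0,0,25],"delta_rot":[0,0,0]},{"grip":1,"travel":[0,0,25],"delta_rot":[0,0,0]},{"grip":1,"travel":[0,0,25],"delta_rot":[0,0,0]},{"grip":1,"travel":[0,0,25],"delta_rot":[0,0,0]},{"grip":1,"travel":[0,0,20],"delta_rot":[0,0,0]},{"grip":1,"travel":[0,0,20],"delta_rot":[0,0,0]}]'

```text
clock: 3.15
position: [592.9, 135.4, 5.3]
orientation: [0.0, 0.975, -0.223, -0.0]
wrist_force: [0.6, 0.6, 0.4]
width: 85.3
grip_force: 0.0
```

```bash
python3 go.py 593 135.5 5 64
```

```text
t 3.15 pos [592.9 135.4   5.3] w 85.3 gf 0.0 F [0.6 0.6 0.4] q6 2.13
tool z [-0.001 -0.    -1.   ] y deg -115.8 turn rad 0.004
shift now [ 0.1 -0.1  0.3] after turn [ 0.1 -0.1  0.3]
```

Close on the lemon.

Call:
servo_tool --series '[{"grip":-0.2,"travel":[0,0,0],"delta_rot":[0,0,0]},{"grip":-0.2,"travel":[0,0,0],"delta_rot":[0,0,0]},{"grip":-0.2,"travel":[0,0,0],"delta_rot":[0,0,0]},{"grip":-0.2,"travel":[0,0,0],"delta_rot":[0,0,0]},{"grip":-0.2,"travel":[0,0,0],"delta_rot":[0,0,0]},{"grip":-0.2,"travel":[0,0,0],"delta_rot":[0,0,0]},{"grip":-0.2,"travel":[0,0,0],"delta_rot":[0,0,0]},{"grip":-0.2,"travel":[0,0,0],"delta_rot":[0,0,0]},{"grip":-0.2,"travel":[0,0,0],"delta_rot":[0,0,0]},{"grip":-0.2,"travel":[0,0,0],"delta_rot":[0,0,0]}]' --squeeze 30

```text
clock: 4.15
position: [594.0, 135.5, 7.3]
orientation: [-0.0, 0.974, -0.225, 0.001]
wrist_force: [0.1, -0.1, 5.6]
width: 52.7
grip_force: 32.1
```

Call:
servo_tool --series '[{"grip":-0.2,"travel":[0,0,-2],"delta_rot":[0,0,0]},{"grip":-0.2,"travel":[0,0,-2],"delta_rot":[0,0,0]},{"grip":-0.2,"travel":[0,0,-3],"delta_rot":[0,0,0]},{"grip":-0.2,"travel":[0,0,-3],"delta_rot":[0,0,0]},{"grip":-0.2,"travel":[0,0,-5],"delta_rot":[0,0,0]},{"grip":-0.2,"travel":[0,0,-5],"delta_rot":[0,0,0]},{"grip":-0.2,"travel":[0,0,-10],"delta_rot":[0,0,0]},{"grip":-0.2,"travel":[0,0,-10],"delta_rot":[0,0,0]},{"grip":-0.2,"travel":[0,0,0],"delta_rot":[0,0,0]},{"grip":-0.2,"travel":[0,0,0],"delta_rot":[0,0,0]}]'

```text
clock: 5.15
position: [593.6, 135.5, 47.0]
orientation: [-0.0, 0.974, -0.225, 0.001]
wrist_force: [-0.3, 0.4, -1.5]
width: 52.8
grip_force: 31.7
```

```bash
python3 go.py 650 0 75 -25; python3 - <<'E'
from h import *
im=eyes.capture('side');m=im[120:230,200:360]
i=eyes.camera_info('wrist');w=eyes.capture('wrist')
a=cv2.resize(m,(480,330));b=cv2.resize(w[200:384,150:370],(320,268));b=cv2.copyMakeBorder(b,0,62,0,0,0)
cv2.imwrite('pics/g1.png',np.hstack([a,b])[:,:,::-1])
E
```

```text
t 5.15 pos [593.6 135.5  47. ] w 52.8 gf 31.7 F [-0.3  0.4 -1.5] q6 2.14
tool z [ 0.001  0.    -1.   ] y deg -116.0 turn rad 1.554
shift now [110.1  97.1 -28. ] after turn [  98.9 -108.4  -28. ]
```

View pics/g1.png

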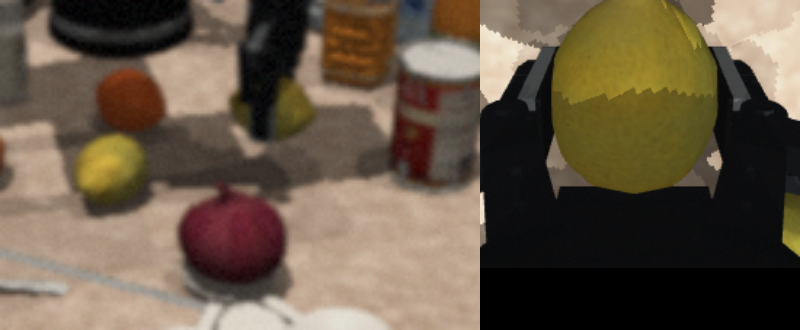

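Lemon B is held clear of the top, between both pads. Next: turn it by -1.588 rad (joint 6 has no room the other way) while rising to about 77 mm.

Call:
servo_tool --series '[{"grip":-0.2,"travel":[0,0,-3],"delta_rot":[0,0,-0.149]},{"grip":-0.2,"travel":[0,0,-3],"delta_rot":[0,0,-0.149]},{"grip":-0.2,"travel":[0,0,-3],"delta_rot":[0,0,-0.149]},{"grip":-0.2,"travel":[0,0,-3],"delta_rot":[0,0,-0.149]},{"grip":-0.2,"travel":[0,0,-3],"delta_rot":[0,0,-0.149]},{"grip":-0.2,"travel":[0,0,-3],"delta_rot":[0,0,-0.149]},{"grip":-0.2,"travel":[0,0,-3],"delta_rot":[0,0,-0.149]},{"grip":-0.2,"travel":[0,0,-3],"delta_rot":[0,0,-0.149]},{"grip":-0.2,"travel":[0,0,-3],"delta_rot":[0,0,-0.149]},{"grip":-0.2,"travel":[0,0,-3],"delta_rot":[0,0,-0.149]}]'

```text
clock: 6.25
position: [592.7, 135.3, 75.9]
orientation: [-0.0, 0.867, 0.498, -0.001]
wrist_force: [0.6, 0.0, -1.2]
width: 52.5
grip_force: 31.7
```

```bash
python3 go.py 650 0 75 -25;python3 go.py 602.5 -105 75 -25|tail -1
```

```text
t 6.25 pos [592.7 135.3  75.9] w 52.5 gf 31.7 F [ 0.6  0.  -1.2] q6 0.64
tool z [-0.001 -0.    -1.   ] y deg -30.3 turn rad -0.092
shift now [-88.  117.7   0.8] after turn [-98.5 109.1   0.8]
shift now [-202.7  129.6    0.8] after turn [-213.7  110.5    0.8]
```

Call:
servo_tool --series '[{"grip":-0.2,"travel":[0,0,0],"delta_rot":[0,0,-0.092]},{"grip":-0.2,"travel":[-24.5,27,0],"delta_rot":[0,0,0]},{"grip":-0.2,"travel":[-24.5,27,0],"delta_rot":[0,0,0]},{"grip":-0.2,"travel":[-24.5,27,0],"delta_rot":[0,0,0]},{"grip":-0.2,"travel":[-24.5,28,0],"delta_rot":[0,0,0]},{"grip":-0.2,"travel":[-29,0.4,0],"delta_rot":[0,0,0]},{"grip":-0.2,"travel":[-29,0.4,0],"delta_rot":[0,0,0]},{"grip":-0.2,"travel":[-29,0.4,0],"delta_rot":[0,0,0]},{"grip":-0.2,"travel":[-28,0,0],"delta_rot":[0,0,0]},{"grip":-0.2,"travel":[0,0,0],"delta_rot":[0,0,0]}]'

```text
clock: 7.25
position: [599.6, -107.0, 75.6]
orientation: [-0.001, 0.846, 0.534, -0.001]
wrist_force: [1.1, -0.5, -0.8]
width: 52.6
grip_force: 31.8
```

```bash
python3 go.py 602.5 -105 13 -25
```

```text
t 7.25 pos [ 599.6 -107.    75.6] w 52.6 gf 31.8 F [ 1.1 -0.5 -0.8] q6 0.16
tool z [-0.002 -0.    -1.   ] y deg -25.5 turn rad -0.009
shift now [ 3.1  1.9 62.6] after turn [ 3.1  1.9 62.6]
```

Correct the position and lower gently.

Call:
servo_tool --series '[{"grip":-0.2,"travel":[3,2,0],"delta_rot":[0,0,0]},{"grip":-0.2,"travel":[0,0,12],"delta_rot":[0,0,0]},{"grip":-0.2,"travel":[0,0,12],"delta_rot":[0,0,0]},{"grip":-0.2,"travel":[0,0,12],"delta_rot":[0,0,0]},{"grip":-0.2,"travel":[0,0,10],"delta_rot":[0,0,0]},{"grip":-0.2,"travel":[0,0,5],"delta_rot":[0,0,0]},{"grip":-0.2,"travel":[0,0,4],"delta_rot":[0,0,0]},{"grip":-0.2,"travel":[0,0,3],"delta_rot":[0,0,0]},{"grip":-0.2,"travel":[0,0,2],"delta_rot":[0,0,0]},{"grip":-0.2,"travel":[0,0,0],"delta_rot":[0,0,0]}]'

```text
clock: 8.25
position: [604.8, -102.5, 16.3]
orientation: [0.0, 0.845, 0.535, 0.0]
wrist_force: [-0.3, 0.1, -0.7]
width: 52.5
grip_force: 31.8
```

```bash
python3 go.py 602.5 -105 13 -25; python3 - <<'E'
from h import *
for n in('top','side'):
  for c in blobs(eyes.capture(n),*YEL,60):print(n,np.round(cen(c),1),cv2.contourArea(c),onplane(n,cen(c),32).round(1))
E
```

```text
t 8.25 pos [ 604.8 -102.5   16.3] w 52.5 gf 31.8 F [-0.3  0.1 -0.7] q6 0.16
tool z [ 0.  0. -1.] y deg -25.3 turn rad -0.006
shift now [-3.2 -1.   3.3] after turn [-3.2 -1.   3.3]
side [314.5 223.1] 544.0 [604.8 -96.8  32. ]
side [236.4 175.8] 413.5 [455.4 110.3  32. ]
```

Call:
servo_tool --series '[{"grip":-0.2,"travel":[-2.5,-1,0],"delta_rot":[0,0,0]},{"grip":-0.2,"travel":[0,0,1],"delta_rot":[0,0,0]},{"grip":-0.2,"travel":[0,0,1],"delta_rot":[0,0,0]},{"grip":-0.2,"travel":[0,0,1],"delta_rot":[0,0,0]},{"grip":-0.2,"travel":[0,0,0],"delta_rot":[0,0,0]},{"grip":-0.2,"travel":[0,0,0],"delta_rot":[0,0,0]},{"grip":-0.2,"travel":[0,0,0],"delta_rot":[0,0,0]},{"grip":-0.2,"travel":[0,0,0],"delta_rot":[0,0,0]},{"grip":-0.2,"travel":[0,0,0],"delta_rot":[0,0,0]},{"grip":-0.2,"travel":[0,0,0],"delta_rot":[0,0,0]}]'

```text
clock: 9.35
position: [602.7, -104.2, 13.3]
orientation: [-0.0, 0.845, 0.535, 0.0]
wrist_force: [0.1, 0.8, -1.0]
width: 52.6
grip_force: 31.8
```

Call:
servo_tool --series '[{"grip":-0.2,"travel":[0,0,1],"delta_rot":[0,0,0]},{"grip":-0.2,"travel":[0,0,0.5],"delta_rot":[0,0,0]},{"grip":0.25,"travel":[0,0,0],"delta_rot":[0,0,0]},{"grip":0.3,"travel":[0,0,0],"delta_rot":[0,0,0]},{"grip":0.35,"travel":[0,0,0],"delta_rot":[0,0,0]},{"grip":0.45,"travel":[0,0,0],"delta_rot":[0,0,0]},{"grip":0.6,"travel":[0,0,0],"delta_rot":[0,0,0]},{"grip":0.8,"travel":[0,0,0],"delta_rot":[0,0,0]},{"grip":1,"travel":[0,0,0],"delta_rot":[0,0,0]},{"grip":1,"travel":[0,0,0],"delta_rot":[0,0,0]}]'

```text
clock: 10.35
position: [602.8, -104.2, 11.8]
orientation: [-0.0, 0.845, 0.535, 0.0]
wrist_force: [-0.2, 1.3, -0.7]
width: 85.2
grip_force: 0.0
```

Call:
servo_tool --series '[{"grip":1,"travel":[0,0,-5],"delta_rot":[0,0,0]},{"grip":1,"travel":[0,0,-10],"delta_rot":[0,0,0]},{"grip":1,"travel":[0,0,-15],"delta_rot":[0,0,0]},{"grip":1,"travel":[0,0,-20],"delta_rot":[0,0,0]},{"grip":1,"travel":[0,0,-20],"delta_rot":[0,0,0]},{"grip":1,"travel":[0,0,-20],"delta_rot":[0,0,0]},{"grip":1,"travel":[0,0,-20],"delta_rot":[0,0,0]},{"grip":1,"travel":[0,0,-20],"delta_rot":[0,0,0]},{"grip":1,"travel":[0,0,-20],"delta_rot":[0,0,0]},{"grip":1,"travel":[0,0,0],"delta_rot":[0,0,0]}]'

```text
clock: 11.35
position: [605.1, -104.9, 166.3]
orientation: [0.003, 0.845, 0.535, 0.002]
wrist_force: [0.7, -0.1, -0.5]
width: 85.4
grip_force: 0.0
```

```bash
python3 go.py 456 114.5 160 137.5; python3 - <<'E'
from h import *
for n in('top','side','wrist'):
  i=eyes.camera_info(n)
  for c in blobs(eyes.capture(n),*YEL,60):print(n,np.round(cen(c),1),cv2.contourArea(c),onplane(n,cen(c),32,i).round(1))
E
```

```text
t 11.35 pos [ 605.1 -104.9  166.3] w 85.4 gf 0.0 F [ 0.7 -0.1 -0.5] q6 0.16
tool z [ 0.007 -0.002 -1.   ] y deg -25.3 turn rad 0.3
shift now [ 134.5 -228.7    4.8] after turn [  61.  -258.2    4.8]
top [218.7 219.4] 534.0 [455.6 114.   32. ]
side [313.9 225.3] 559.5 [ 602.  -103.7   32. ]
side [236.6 175.8] 404.5 [455.7 110.1  32. ]
wrist [254.8 180.8] 2935.5 [ 602.8 -103.3   32. ]
wrist [12.4 36.3] 1808.5 [469.5 103.   32. ]
```

Lemon B sits at about (602.5,-103.5), on its hollow. Now lemon A.

Call:
servo_tool --series '[{"grip":1,"travel":[0,0,0],"delta_rot":[0,0,0.148]},{"grip":1,"travel":[0,0,0],"delta_rot":[0,0,0.148]},{"grip":1,"travel":[10,-43,0],"delta_rot":[0,0,0]},{"grip":1,"travel":[10,-43,0],"delta_rot":[0,0,0]},{"grip":1,"travel":[10,-43,0],"delta_rot":[0,0,0]},{"grip":1,"travel":[10,-43,0],"delta_rot":[0,0,0]},{"grip":1,"travel":[10,-43,0],"delta_rot":[0,0,0]},{"grip":1,"travel":[10,-43,0],"delta_rot":[0,0,0]},{"grip":1,"travel":[0,0,20],"delta_rot":[0,0,0]},{"grip":1,"travel":[0,0,20],"delta_rot":[0,0,0]}]'

```text
clock: 12.5
position: [451.0, 115.0, 121.2]
orientation: [-0.0, 0.914, 0.406, -0.0]
wrist_force: [0.6, -0.6, 0.2]
width: 85.7
grip_force: 0.0
```

```bash
python3 go.py 456 114.3 4 137.5
```

```text
t 12.5 pos [451.  115.  121.2] w 85.7 gf 0.0 F [ 0.6 -0.6  0.2] q6 0.84
tool z [-0.  0. -1.] y deg -42.1 turn rad 0.006
shift now [  2.8   4.2 117.2] after turn [  2.9   4.2 117.2]
```

Call:
servo_tool --series '[{"grip":1,"travel":[3,4,0],"delta_rot":[0,0,0]},{"grip":1,"travel":[0,0,20],"delta_rot":[0,0,0]},{"grip":1,"travel":[0,0,20],"delta_rot":[0,0,0]},{"grip":1,"travel":[0,0,20],"delta_rot":[0,0,0]},{"grip":1,"travel":[0,0,20],"delta_rot":[0,0,0]},{"grip":1,"travel":[0,0,20],"delta_rot":[0,0,0]},{"grip":1,"travel":[0,0,12],"delta_rot":[0,0,0]},{"grip":1,"travel":[0,0,4],"delta_rot":[0,0,0]},{"grip":1,"travel":[0,0,0],"delta_rot":[0,0,0]},{"grip":1,"travel":[0,0,0],"delta_rot":[0,0,0]}]'

```text
clock: 13.5
position: [457.9, 113.2, 6.3]
orientation: [0.0, 0.915, 0.404, 0.0]
wrist_force: [0.0, 0.5, -0.1]
width: 85.4
grip_force: 0.0
```

Call:
servo_tool --series '[{"grip":-0.2,"travel":[0,0,0],"delta_rot":[0,0,0]},{"grip":-0.2,"travel":[0,0,0],"delta_rot":[0,0,0]},{"grip":-0.2,"travel":[0,0,0],"delta_rot":[0,0,0]},{"grip":-0.2,"travel":[0,0,0],"delta_rot":[0,0,0]},{"grip":-0.2,"travel":[0,0,0],"delta_rot":[0,0,0]},{"grip":-0.2,"travel":[0,0,0],"delta_rot":[0,0,0]},{"grip":-0.2,"travel":[0,0,0],"delta_rot":[0,0,0]},{"grip":-0.2,"travel":[0,0,0],"delta_rot":[0,0,0]},{"grip":-0.2,"travel":[0,0,-2],"delta_rot":[0,0,0]},{"grip":-0.2,"travel":[0,0,-3],"delta_rot":[0,0,0]}]'

```text
clock: 14.5
position: [457.1, 113.3, 11.1]
orientation: [-0.0, 0.915, 0.404, -0.0]
wrist_force: [-1.2, 0.1, -1.5]
width: 52.9
grip_force: 31.6
```

Call:
servo_tool --series '[{"grip":-0.2,"travel":[0,0,-15],"delta_rot":[0,0,0]},{"grip":-0.2,"travel":[0,0,-5],"delta_rot":[0,0,-0.149]},{"grip":-0.2,"travel":[0,0,-5],"delta_rot":[0,0,-0.149]},{"grip":-0.2,"travel":[0,0,-5],"delta_rot":[0,0,-0.149]},{"grip":-0.2,"travel":[0,0,-5],"delta_rot":[0,0,-0.149]},{"grip":-0.2,"travel":[0,0,-5],"delta_rot":[0,0,-0.149]},{"grip":-0.2,"travel":[0,0,-5],"delta_rot":[0,0,-0.149]},{"grip":-0.2,"travel":[0,0,-5],"delta_rot":[0,0,-0.149]},{"grip":-0.2,"travel":[0,0,-5],"delta_rot":[0,0,-0.149]},{"grip":-0.2,"travel":[0,0,-5],"delta_rot":[0,0,-0.149]}]'

```text
clock: 15.5
position: [457.0, 113.3, 71.1]
orientation: [-0.0, 0.463, 0.887, -0.0]
wrist_force: [0.1, -0.3, -1.0]
width: 52.7
grip_force: 31.9
```

```bash
python3 go.py 430 0 75 36;python3 go.py 490.5 -116 75 36|tail -1
```

```text
t 15.5 pos [457.  113.3  71.1] w 52.7 gf 31.9 F [ 0.1 -0.3 -1. ] q6 -0.51
tool z [-0.  0. -1.] y deg 34.9 turn rad -0.019
shift now [-77.5 -87.   -3.9] after turn [-75.8 -88.5  -3.9]
shift now [-207.2 -103.7   -3.9] after turn [-205.2 -107.7   -3.9]
```

Call:
servo_tool --series '[{"grip":-0.2,"travel":[0,0,-4],"delta_rot":[0,0,-0.019]},{"grip":-0.2,"travel":[-19,-22,0],"delta_rot":[0,0,0]},{"grip":-0.2,"travel":[-19,-22,0],"delta_rot":[0,0,0]},{"grip":-0.2,"travel":[-19,-22,0],"delta_rot":[0,0,0]},{"grip":-0.2,"travel":[-19,-22,0],"delta_rot":[0,0,0]},{"grip":-0.2,"travel":[-32,-5,0],"delta_rot":[0,0,0]},{"grip":-0.2,"travel":[-32,-5,0],"delta_rot":[0,0,0]},{"grip":-0.2,"travel":[-32,-5,0],"delta_rot":[0,0,0]},{"grip":-0.2,"travel":[-32,-5,0],"delta_rot":[0,0,0]},{"grip":-0.2,"travel":[0,0,0],"delta_rot":[0,0,0]}]'

```text
clock: 16.5
position: [491.9, -119.4, 75.4]
orientation: [0.003, 0.46, 0.888, -0.0]
wrist_force: [1.0, 0.7, -0.8]
width: 52.7
grip_force: 32.0
```

Call:
servo_tool --series '[{"grip":-0.2,"travel":[0,0,0],"delta_rot":[0,0,0]},{"grip":-0.2,"travel":[0,0,0],"delta_rot":[0,0,0]},{"grip":-0.2,"travel":[0,0,10],"delta_rot":[0,0,0]},{"grip":-0.2,"travel":[0,0,10],"delta_rot":[0,0,0]},{"grip":-0.2,"travel":[0,0,10],"delta_rot":[0,0,0]},{"grip":-0.2,"travel":[0,0,5],"delta_rot":[0,0,0]},{"grip":-0.2,"travel":[0,0,0],"delta_rot":[0,0,0]},{"grip":-0.2,"travel":[0,0,0],"delta_rot":[0,0,0]},{"grip":-0.2,"travel":[0,0,0],"delta_rot":[0,0,0]},{"grip":-0.2,"travel":[0,0,0],"delta_rot":[0,0,0]}]'

```text
clock: 17.5
position: [488.7, -115.6, 40.2]
orientation: [0.0, 0.457, 0.89, 0.0]
wrist_force: [1.1, -0.9, -1.3]
width: 53.1
grip_force: 32.0
```

```bash
python3 go.py 490.5 -115.5 13 36
```

```text
t 17.5 pos [ 488.7 -115.6   40.2] w 53.1 gf 32.0 F [ 1.1 -0.9 -1.3] q6 -0.99
tool z [ 0.001 -0.    -1.   ] y deg 35.6 turn rad -0.007
shift now [-1.   1.5 27.2] after turn [-1.   1.5 27.2]
```

Call:
servo_tool --series '[{"grip":-0.2,"travel":[-1,1.5,5],"delta_rot":[0,0,0]},{"grip":-0.2,"travel":[0,0,8],"delta_rot":[0,0,0]},{"grip":-0.2,"travel":[0,0,5],"delta_rot":[0,0,0]},{"grip":-0.2,"travel":[0,0,4],"delta_rot":[0,0,0]},{"grip":-0.2,"travel":[0,0,3],"delta_rot":[0,0,0]},{"grip":-0.2,"travel":[0,0,2],"delta_rot":[0,0,0]},{"grip":-0.2,"travel":[0,0,1],"delta_rot":[0,0,0]},{"grip":-0.2,"travel":[0,0,0],"delta_rot":[0,0,0]},{"grip":-0.2,"travel":[0,0,0],"delta_rot":[0,0,0]},{"grip":-0.2,"travel":[0,0,0],"delta_rot":[0,0,0]}]'

```text
clock: 18.5
position: [490.4, -115.4, 12.0]
orientation: [0.0, 0.457, 0.89, 0.0]
wrist_force: [0.7, 0.5, -0.6]
width: 52.7
grip_force: 32.0
```

Call:
servo_tool --series '[{"grip":-0.2,"travel":[0,0,0.5],"delta_rot":[0,0,0]},{"grip":-0.2,"travel":[0,0,0],"delta_rot":[0,0,0]},{"grip":0.25,"travel":[0,0,0],"delta_rot":[0,0,0]},{"grip":0.3,"travel":[0,0,0],"delta_rot":[0,0,0]},{"grip":0.35,"travel":[0,0,0],"delta_rot":[0,0,0]},{"grip":0.45,"travel":[0,0,0],"delta_rot":[0,0,0]},{"grip":0.6,"travel":[0,0,0],"delta_rot":[0,0,0]},{"grip":0.8,"travel":[0,0,0],"delta_rot":[0,0,0]},{"grip":1,"travel":[0,0,0],"delta_rot":[0,0,0]},{"grip":1,"travel":[0,0,0],"delta_rot":[0,0,0]}]'

```text
clock: 19.5
position: [490.1, -115.3, 11.3]
orientation: [-0.0, 0.457, 0.89, 0.0]
wrist_force: [0.3, -0.7, 0.8]
width: 85.3
grip_force: 0.0
```

Call:
servo_tool --series '[{"grip":1,"travel":[0,0,-5],"delta_rot":[0,0,0]},{"grip":1,"travel":[0,0,-10],"delta_rot":[0,0,0]},{"grip":1,"travel":[0,0,-15],"delta_rot":[0,0,0]},{"grip":1,"travel":[0,0,-20],"delta_rot":[0,0,0]},{"grip":1,"travel":[0,0,-20],"delta_rot":[0,0,0]},{"grip":1,"travel":[0,0,-20],"delta_rot":[0,0,0]},{"grip":1,"travel":[0,0,-20],"delta_rot":[0,0,0]},{"grip":1,"travel":[0,0,-20],"delta_rot":[0,0,0]},{"grip":1,"travel":[0,0,-20],"delta_rot":[0,0,0]},{"grip":1,"travel":[0,0,0],"delta_rot":[0,0,0]}]'

```text
clock: 20.5
position: [492.0, -116.1, 164.7]
orientation: [0.003, 0.457, 0.89, 0.0]
wrist_force: [0.9, -0.2, 0.2]
width: 85.3
grip_force: 0.0
```

```bash
python3 - <<'E'
from h import *
for n in('side','wrist','side'):
  i=eyes.camera_info(n);im=eyes.capture(n)
  for c in blobs(im,*YEL,60):print(n,np.round(cen(c),1),cv2.contourArea(c),onplane(n,cen(c),32,i).round(1))
  cv2.imwrite(f'pics/end_{n}.png',im[:,:,::-1])
E
```

```text
side [261.  232.1] 646.0 [ 490.8 -114.1   32. ]
side [313.8 225.1] 554.5 [ 602.  -103.2   32. ]
wrist [347.8 228.7] 2463.5 [ 600.5 -101.3   32. ]
wrist [255.5 179.8] 2943.0 [ 490.2 -114.5   32. ]
side [261.  232.2] 645.5 [ 490.8 -114.3   32. ]
side [313.8 225.1] 558.5 [ 601.9 -103.1   32. ]
```

View pics/end_wrist.png

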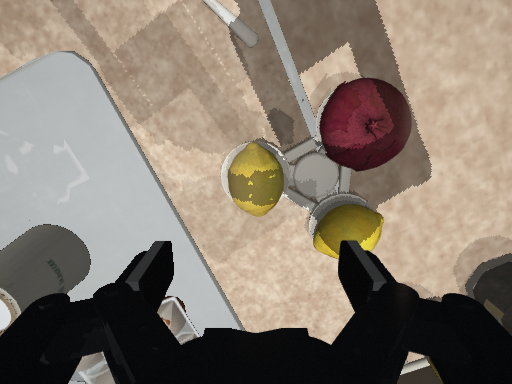

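View pics/end_side.png

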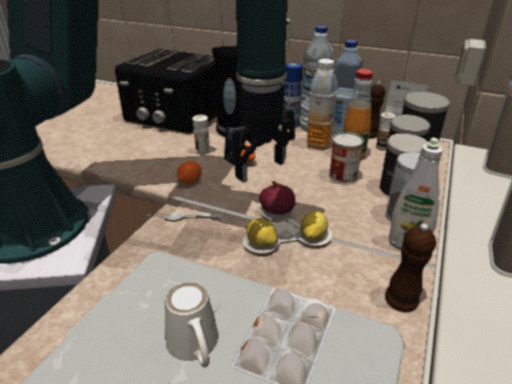

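Wrist view: the lemons sit in their hollows at (255,180) and (348,229), and the onion is in its own at (366,124). The side view shows the same, with the gripper clear. Both lemons measure within about 2 mm of the hollow centres and are at rest, so I'm handing in.

```bash
python3 -c "
from cell import manip
print(manip.finish_job())"
```

```text
the job is handed in; nothing more can be done
None
```

I set both lemons down in the two empty hollows, each about 2–4 mm from its hollow's centre by camera, left the onion in its own hollow, and handed the job in with the clock at about 21 s (no verdict came back).

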